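# Put the mixed-up master parts back on their station plates

## Task

The master parts of three assembly stations lie on one another's round plates. Put the white tee back on the yellow plate, the blue tee on the blue plate and the black housing on the red plate, each lying flat, right way up, in the middle of its plate. Use the bare dark metal plate to park a part on the way; set the parts down on plates only, never on the bench, and leave the bare plate empty.

Things in the scene. Friction and masses are not known exactly. Their poses are not given: they have to be found in the camera images.
- white_tee: white plastic pipe tee with black ends on the through tube, 28x52x16 mm, lying flat: through tube 16 mm thick along its own y, side branch pointing to +x; origin at the centre of the underside of its bounding box, z up; the clear pinch is across x, over the branch end and the tube's back, 28 mm wide through the origin
- blue_tee: blue plastic pipe tee with black ends on the through tube, 28x52x16 mm, lying flat: through tube 16 mm thick along its own y, side branch pointing to +x; origin at the centre of the underside of its bounding box, z up; the clear pinch is across x, over the branch end and the tube's back, 28 mm wide through the origin
- black_housing: black open-topped plastic housing, 36 (x) x 55 (y) x 22 mm high, its hollow facing up; origin at the centre of its underside, z up
- plate_yellow: round station plate, a flat disc 76 mm in diameter and 12 mm thick, fixed to the bench, with a yellow rim and a grey centre 54 mm across; origin at the centre of its underside on the bench top, z up, so its upper face is 12 mm above the origin
- plate_blue: round station plate, a flat disc 76 mm in diameter and 12 mm thick, fixed to the bench, with a blue rim and a grey centre 54 mm across; origin at the centre of its underside on the bench top, z up, so its upper face is 12 mm above the origin
- plate_red: round station plate, a flat disc 76 mm in diameter and 12 mm thick, fixed to the bench, with a red rim and a grey centre 54 mm across; origin at the centre of its underside on the bench top, z up, so its upper face is 12 mm above the origin
- plate_bare: round station plate, a flat disc 76 mm in diameter and 12 mm thick, fixed to the bench, bare dark steel all over, the free parking place; origin at the centre of its underside on the bench top, z up, so its upper face is 12 mm above the origin
- rail_stand: fixed black wire stand with sloping blue rails right of the plates, only an obstacle: x 0.38 to 1.0, y -0.25 to 0.14, 0.37 m high, near left post at x 0.43, y 0.13. From the right, come over its top (fingertips above 0.4 m), then work low over the plates (fingertips below 0.25 m): a bracket overhangs at x 0.4, y 0.4, z 0.54 and up. Origin on the bench under its middle
Mind the look-alikes: they are no part of the job. Of the things like the blue_tee, leave any that is green or purple; of the rest the smaller one is meant.

How it is judged (in metres and radians):
On the way:
1. one of the parts lies parked on the bare dark metal plate, let go (((horizontal distance between white_tee and plate_bare below 0.03 m and height (world z) of white_tee below 0.018 m and contact force between white_tee and the fingers below 0.1 N) or (horizontal distance between blue_tee and plate_bare below 0.03 m and height (world z) of blue_tee below 0.018 m and contact force between blue_tee and the fingers below 0.1 N) or (horizontal distance between black_housing and plate_bare below 0.03 m and height (world z) of black_housing below 0.018 m and contact force between black_housing and the fingers below 0.1 N))), for 0.2 s.
At the end, for the whole second after the job is handed in: White tee on the yellow plate, blue tee on the blue plate and black housing on the red plate: each centred within 15 mm of its plate's centre, flat on the plate right way up (within 0.15 rad), released and at rest; the bare plate is therefore empty (horizontal distance between white_tee and plate_yellow below 0.015 m and height (world z) of white_tee between 0.009 and 0.016 m and angle between each of white_tee, blue_tee, black_housing's own z axis and vertical below 0.15 rad and linear speed of each of white_tee, blue_tee, black_housing below 0.01 m/s and horizontal distance between blue_tee and plate_blue below 0.015 m and height (world z) of blue_tee between 0.009 and 0.016 m and horizontal distance between black_housing and plate_red below 0.015 m and height (world z) of black_housing between 0.009 and 0.016 m); the robot touches nothing.
It fails at once if a part is set or dropped on the bench top (height (world z) of any of white_tee, blue_tee, black_housing below 0.006 m).
It also fails if it takes over 96 s, if anything falls off the work surface, if the arm or the gripper's body presses on something with over 40 N, if the wrist force passes 120 N, or if a joint passes its speed limit or range.

## Robot

A 7-joint arm with a two-finger parallel gripper is mounted at the origin on a cart in front of the work surface, level with it; the furniture and walls round the work are solid. World frame = base frame: x ahead of the robot, y to its left, z up, the work surface at z = 0. Lengths are in m, angles in degrees, forces in N, time in s.
With the tool pointing down it reaches from about 0.425 to 0.8 m from the base axis. Payload 8.3 kg.
Tool frame: the origin (TCP) lies midway between the tips of the shut fingers; the grasp point (between the pads) lies 19 mm behind it; z points along the fingers, y is the line along which they close (so a half turn about z gives the same grasp; the last joint's range is limited). The gripper opens to 85 mm and grips with 20 to 120 N. Pads are 22 mm wide; open, the fingers measure 114 mm over their backs; the gripper's body (76 mm by 85 mm) begins 54 mm behind the grasp point. The pads swing forward as they close: fully open they stand 13 mm farther back than shut.
Start: joints at [65.323, 21.967, 0.94, 78.501, -0.361, 79.538, -2.664], TCP at [0.225, -0.583, 0.231] pointing down, gripper open.
Joint ranges: [-169.22, 169.22], [-14.56, 117.87], [-87.37, 89.26], [10.42, 133.3], [-82.24, 262.24], [0.94, 117.77], [-172.7, 172.7]. Speed limits (degrees/s): [136.94, 136.94, 172.46, 172.46, 180, 180, 180].

## Interface

Orientations are given as a 3x3 rotation matrix whose columns are the frame's x, y, z axes.
In Python, from station import manip, snapshot, camera_model, close_job gives the robot as it stands. The module is installed in compiled form; this text tells all that it offers.
- The arm moves only by the tool send_rows, never from a script. Its argument "steps" is a list of rows, each an object with "xyz": the shift along the world's x, y, z in units of 0.3 m (1.0 is 0.3 m), a list of three; "spin": the turn about the world's z in units of 30 degrees (1.0 is 30 degrees); "hand": the gripper command: -1 is shut, 1 is fully open, values between are in proportion. A call has 1 to 10 rows; each row shifts and turns the commanded pose from where the row before left it; what a row does not reach is not made up. A row lasts 1/8 s, in which the tool goes at most 62.5 mm and 10.7 degrees, less where a joint would pass 70% of its speed; a pose out of reach is approached as far as the arm can. A call with a number of a shift or a turn outside -1 to 1 is refused whole. A call with a gripper value outside its range is refused whole. The fingers move at their own pace and stop on an object; "force" is the grip in N (left out, the last holds). Time passes only in rows, so rows that do not move let the fingers close. It gives the time, the measured TCP pose, the force, the opening and the grip force at its end, in the units of the state.
- manip.get_obs(): the state, without advancing time (a new reading comes with each control period).
- snapshot(name): name is "side" or "top" or "wrist"; returns the picture (400x640x3 uint8, red, green, blue); there is no depth.
- camera_model(name): a dict with "K" (3x3 intrinsics, pixels), "R" (3x3) and "t" (3): a world point X has camera coordinates R X + t; the wrist camera has in their place "hand_eye" (4x4, takes a point from camera to tool coordinates, whose origin is the TCP and whose axes are the flange's). Camera axes: x right, y down, z forward; pixel columns grow to the right and rows downward; lengths in m; the calibration is good to about 2 mm. A picture is of the moment at which its call begins: read the wrist's pose just before it. camera_model takes no time and is no camera call.
- close_job(): hands the job in; it is judged then, once.
The state is a dict: "time": time; "joints": joint angles; "qvel": joint speeds; "tau": joint torques, N m; "ee_pos": TCP position; "ee_rot": TCP orientation; "force": force on the tool from outside, world axes, zero at the start; "torque": the same for the moment, N m; "opening": finger opening in m; "grip_force": force on a finger pad.
Only numpy, scipy, OpenCV 4.12 (cv2) and the standard library are available. Lean on these libraries where they do the work, as an engineer would, in place of code of your own. Each camera call takes 0.05 s, during which the arm holds its last target. There are 200 camera calls.

## Working session

There is one attempt and no reset: what is moved stays moved. The work goes in short steps, Python scripts to look and compute and a tool call to move; the robot and the scene stay as the last step left them, time stands still between calls to the robot, and variables do not carry over. Pictures are saved under pics/ and viewed, at most 14 in all, crops included, and the job is handed in when it is done.

Besides the shell and the picture viewer there is one more tool, called after "Call:" as name([rows], argument=value, ...), one row to a line, values as JSON. send_rows: Moves the arm, as the interface text tells. Its arguments: {"type":"object","properties":{"steps":{"type":"array"},"force":{"type":"number"}},"required":["steps"]}

```bash
mkdir -p pics; python3 - <<'E'
from station import manip,snapshot,camera_model
import cv2,numpy as np
for n in("top","side"):
    im=snapshot(n); cv2.imwrite(f"pics/{n}0.png",im[:,:,::-1])
    m=camera_model(n); print(n,np.round(m["K"],1).tolist(),np.round(m["R"],3).tolist(),np.round(m["t"],3).tolist())
o=manip.get_obs(); print(o)
print(camera_model("wrist"))
E
```

```text
top [[436.6, 0.0, 319.1], [0.0, 436.6, 194.4], [0.0, 0.0, 1.0]] [[0.02, -1.0, 0.004], [-0.99, -0.02, -0.14], [0.14, -0.001, -0.99]] [0.113, 0.487, 0.957]
side [[463.4, 0.0, 324.4], [0.0, 463.4, 205.2], [0.0, 0.0, 1.0]] [[0.086, 0.996, -0.007], [0.779, -0.072, -0.623], [-0.621, 0.048, -0.782]] [-0.157, -0.343, 1.242]
{'time': 0.1, 'joints': array([65.32186632, 22.01102797,  0.93900758, 78.55491596, -0.36066345,
       79.53661473, -2.66392377]), 'qvel': array([-0.02795769, -0.12553044, -0.04665168, -0.11921029, -0.0827062 ,
       -0.04105755, -0.02180254]), 'tau': array([ 4.32479224e-03, -6.29123425e+01,  8.48147292e-01, -3.72758460e+01,
        1.67421269e-02,  1.03187008e-02, -4.09266511e-05]), 'ee_pos': array([ 0.22460323, -0.5827742 ,  0.23037544]), 'ee_rot': array([[ 9.33094700e-01,  3.59630155e-01, -6.58301407e-04],
       [ 3.59630756e-01, -9.33093309e-01,  1.61111201e-03],
       [-3.48521767e-05, -1.74006551e-03, -9.99998485e-01]]), 'force': array([-0.48056518,  0.18460258, -0.46894672]), 'torque': array([0.02239382, 0.04326304, 0.03089095]), 'grip_force': 0.0, 'opening': 0.08548989498962575}
{'K': array([[349.51162459,   0.        , 322.45915611],
       [  0.        , 349.51162459, 198.14902532],
       [  0.        ,   0.        ,   1.        ]]), 'hand_eye': array([[-6.06123299e-05, -9.53964540e-01, -2.99919412e-01,
         7.77919309e-02],
       [ 9.99999988e-01, -1.00770131e-04,  1.18427821e-04,
        -1.03184531e-03],
       [-1.43198860e-04, -2.99919401e-01,  9.53964534e-01,
        -1.42566975e-01],
       [ 0.00000000e+00,  0.00000000e+00,  0.00000000e+00,
         1.00000000e+00]])}
```

View pics/top0.png

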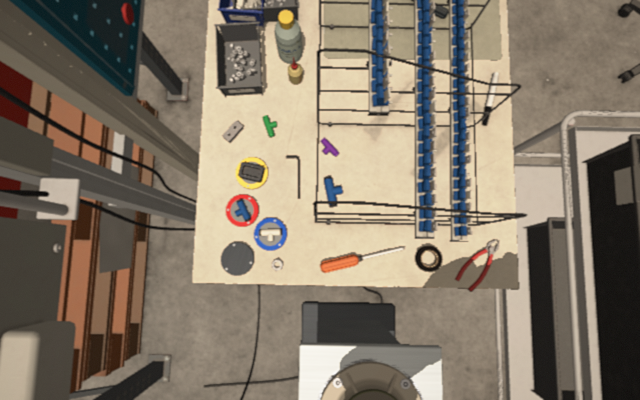

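View pics/side0.png

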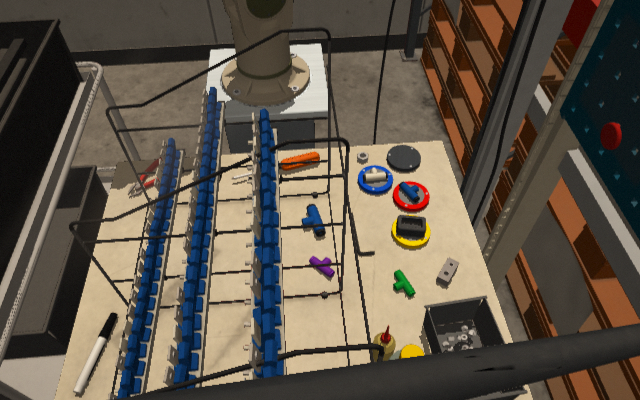

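The top view shows the bare plate at (238,258), blue plate with the white tee at (270,234), red plate with the blue tee at (242,210) and yellow plate with the housing at (252,172). The large blue tee at (333,190), the purple one and the green one are decoys. The side view agrees.

```bash
cat > h.py <<'E'
from station import manip,snapshot,camera_model
import cv2,numpy as np
def cam(n):
    m=camera_model(n)
    if n!="wrist": return m["K"],m["R"],m["t"]
    o=manip.get_obs(); H=m["hand_eye"]; R=o["ee_rot"]@H[:3,:3]; c=o["ee_pos"]+o["ee_rot"]@H[:3,3]
    return m["K"],R.T,-R.T@c
def ray(C,p,z):
    K,R,t=C; p=np.atleast_2d(np.float64(p)); d=(np.c_[p,np.ones(len(p))]@np.linalg.inv(K).T)@R; c=-R.T@t
    return (c+d*((z-c[2])/d[:,2:]))[:,:2]
def proj(C,X):
    K,R,t=C; q=K@(R@np.asarray(X,float)+t); return q[:2]/q[2]
HUE={"yellow":[(22,32)],"blue":[(100,125)],"red":[(0,6),(174,180)]}
def mask(im,name,s=120,v=60):
    h=cv2.cvtColor(im,cv2.COLOR_RGB2HSV); m=0
    for a,b in HUE[name]: m=m|cv2.inRange(h,(a,s,v),(b,255,255))
    return m
E
python3 - <<'E'
from h import *
roi={"top":{"yellow":(252,172),"blue":(270,234),"red":(242,210),"bare":(238,258)},"side":{"yellow":(411,231),"blue":(376,179),"red":(410,195),"bare":(404,157)}}
for n in roi:
    C=cam(n); im=cv2.cvtColor(cv2.imread(f"pics/{n}0.png"),cv2.COLOR_BGR2RGB)
    for k,(u,v) in roi[n].items():
        if k=="bare": m=cv2.inRange(cv2.cvtColor(im,cv2.COLOR_RGB2GRAY),0,110)
        else: m=mask(im,k)
        b=np.zeros_like(m); cv2.circle(b,(u,v),22,255,-1); m&=b
        p=cv2.findNonZero(m)[:,0]; w=ray(C,p,.012).astype(np.float32)
        (c,r)=cv2.minEnclosingCircle(w); print(n,k,np.round(c,3),round(r,4),len(p))
    x,y,s=(205,150,4) if n=="top" else (340,130,4)
    cv2.imwrite(f"pics/{n}z.png",cv2.resize(cv2.imread(f"pics/{n}0.png")[y:y+140,x:x+140],None,fx=4,fy=4,interpolation=cv2.INTER_CUBIC))
E
```

```text
top yellow [0.536 0.282] 0.0375 301
top blue [0.395 0.233] 0.0366 303
top red [0.448 0.3  ] 0.0381 413
top bare [0.338 0.305] 0.0375 807
side yellow [0.54  0.279] 0.0414 408
side blue [0.4   0.233] 0.041 411
side red [0.453 0.298] 0.0419 473
side bare [0.33  0.302] 0.0645 878
```

View pics/topz.png

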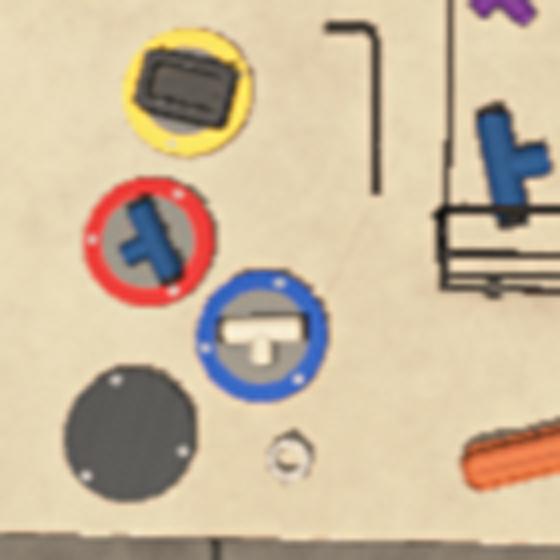

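The zoomed crop shows the white tee on blue with its branch toward -x, and the blue tee on red with its branch toward +y. The housing on yellow has its long side roughly along y. I'll lift and swing over the stand now, then refine with the wrist camera.

Call:
send_rows([
  {"xyz": [0,0,0.19],"spin": 0,"hand": 1},
  {"xyz": [0,0,0.19],"spin": 0,"hand": 1},
  {"xyz": [0,0,0.19],"spin": 0,"hand": 1},
  {"xyz": [0,0,0.19],"spin": 0,"hand": 1},
  {"xyz": [0.17,0.1,0],"spin": 0,"hand": 1},
  {"xyz": [0.17,0.1,0],"spin": 0,"hand": 1},
  {"xyz": [0.17,0.1,0],"spin": 0,"hand": 1},
  {"xyz": [0.17,0.1,0],"spin": 0,"hand": 1},
  {"xyz": [0.17,0.1,0],"spin": 0,"hand": 1},
  {"xyz": [0.17,0.1,0],"spin": 0,"hand": 1},
], force=40)

```text
time: 1.35
ee_pos: [0.5321, -0.4021, 0.459]
ee_rot: [[0.933, 0.359, -0.0], [0.359, -0.933, 0.0], [-0.0, -0.0, -1.0]]
force: [0.6, -0.9, 1.0]
opening: 0.0852
grip_force: 0.0
```

Call:
send_rows([
  {"xyz": [0.04,0.2,0],"spin": 0,"hand": 1},
  {"xyz": [0.04,0.2,0],"spin": 0,"hand": 1},
  {"xyz": [0.04,0.2,0],"spin": 0,"hand": 1},
  {"xyz": [0.04,0.2,0],"spin": 0,"hand": 1},
  {"xyz": [0.04,0.2,0],"spin": 0,"hand": 1},
  {"xyz": [-0.05,0.17,0],"spin": 0,"hand": 1},
  {"xyz": [-0.05,0.17,0],"spin": 0,"hand": 1},
  {"xyz": [-0.05,0.17,0],"spin": 0,"hand": 1},
  {"xyz": [-0.05,0.17,0],"spin": 0,"hand": 1},
  {"xyz": [-0.05,0.17,0],"spin": 0,"hand": 1},
])

```text
time: 2.6
ee_pos: [0.5149, 0.1533, 0.459]
ee_rot: [[0.933, 0.36, -0.0], [0.36, -0.933, -0.0], [-0.001, 0.0, -1.0]]
force: [1.3, -0.4, 1.4]
opening: 0.0855
grip_force: 0.0
```

Call:
send_rows([
  {"xyz": [-0.05,0.14,0],"spin": 0,"hand": 1},
  {"xyz": [-0.05,0.14,0],"spin": 0,"hand": 1},
  {"xyz": [0,0,-0.2],"spin": 0,"hand": 1},
  {"xyz": [0,0,-0.2],"spin": 0,"hand": 1},
  {"xyz": [0,0,-0.2],"spin": 0,"hand": 1},
  {"xyz": [0,0,-0.2],"spin": 0,"hand": 1},
  {"xyz": [-0.04,0.02,0],"spin": 0.33,"hand": 1},
  {"xyz": [-0.04,0.02,0],"spin": 0.33,"hand": 1},
  {"xyz": [-0.04,0,0],"spin": 0.33,"hand": 1},
  {"xyz": [-0.04,0,0],"spin": 0.33,"hand": 1},
])

```text
time: 3.85
ee_pos: [0.4371, 0.2478, 0.2188]
ee_rot: [[0.485, 0.875, -0.001], [0.875, -0.485, -0.0], [-0.001, -0.001, -1.0]]
force: [-0.1, -0.5, 0.7]
opening: 0.0854
grip_force: 0.0
```

Call:
send_rows([
  {"xyz": [0,0,0],"spin": 0.33,"hand": 1},
  {"xyz": [0,0,0],"spin": 0.33,"hand": 1},
  {"xyz": [0,0,0],"spin": 0.33,"hand": 1},
  {"xyz": [0,0,0],"spin": 0,"hand": 1},
])

```text
time: 4.35
ee_pos: [0.4376, 0.2476, 0.2189]
ee_rot: [[-0.005, 1.0, -0.001], [1.0, 0.005, -0.0], [-0.0, -0.001, -1.0]]
force: [0.1, -0.8, -1.2]
opening: 0.0854
grip_force: 0.0
```

```bash
python3 - <<'E'
from h import *
o=manip.get_obs();C=cam("wrist"); im=snapshot("wrist"); np.savez("w0.npz",K=C[0],R=C[1],t=C[2],im=im)
cv2.imwrite("pics/w0.png",im[:,:,::-1]); print(o["ee_pos"],o["ee_rot"].round(3).tolist(),o["joints"].round())
for k,c in dict(yellow=(.537,.281),blue=(.397,.233),red=(.450,.299),bare=(.338,.305)).items(): print(k,proj(C,[*c,.012]).round(1))
E
```

```text
[0.43756438 0.24762604 0.21893422] [[-0.005, 1.0, -0.001], [1.0, 0.005, -0.0], [-0.0, -0.001, -1.0]] [ -7.   9. -30.  97.   5.  75. -37.]
yellow [422.2 135.8]
blue [282.6 181.9]
red [334.9 116.8]
bare [219.6 109.8]
```

View pics/w0.png

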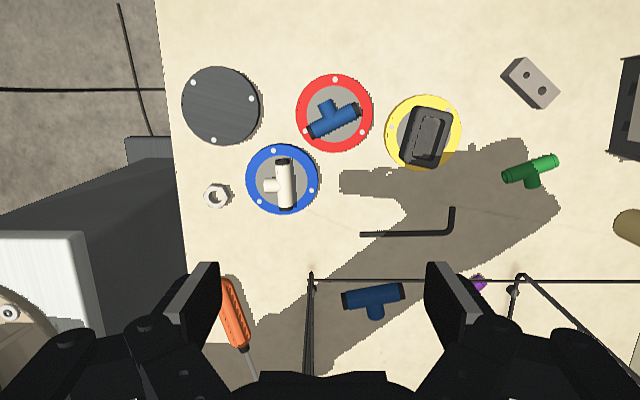

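The wrist view shows all four plates: bare (220,106), red with blue tee (335,113), yellow with housing (424,133), and blue with white tee (282,179).

```bash
cat >> h.py <<'E'
PL=dict(yellow=(424,133),blue=(282,179),red=(335,113),bare=(220,106))
PART=dict(yellow=.023,blue=.020,red=.020)
def blob(m,c,r=50):
    b=np.zeros_like(m); cv2.circle(b,c,r,255,-1); return m&b
def fit(C,m,z):
    w=ray(C,cv2.findNonZero(m)[:,0],z).astype(np.float32); return w
E
python3 - <<'E'
from h import *
d=np.load("w0.npz"); C=(d["K"],d["R"],d["t"]); im=d["im"]; g=cv2.cvtColor(im,cv2.COLOR_RGB2GRAY); hsv=cv2.cvtColor(im,cv2.COLOR_RGB2HSV)
vis=im[:,:,::-1].copy()
for k,c in PL.items():
    m=cv2.inRange(g,0,105) if k=="bare" else mask(im,k,110,50)
    m=cv2.morphologyEx(blob(m,c,48),cv2.MORPH_OPEN,np.ones((3,3)))
    cs=max(cv2.findContours(m,cv2.RETR_EXTERNAL,cv2.CHAIN_APPROX_NONE)[0],key=cv2.contourArea)
    w=ray(C,cs[:,0],.012).astype(np.float32); (pc,r)=cv2.minEnclosingCircle(w); e=cv2.fitEllipse(w)
    print(k,"circle",np.round(pc,4),round(r,4),"ell",np.round(e[0],4),np.round(e[1],4))
    if k=="bare": continue
    rr={"yellow":40,"blue":27,"red":30}[k]; pcx=tuple(int(x) for x in proj(C,[*e[0],.012]).round())
    dark=cv2.inRange(g,0,75)
    m2={"yellow":cv2.inRange(hsv,(0,0,0),(180,120,75)),"blue":dark&~mask(im,"blue",110,40)|cv2.inRange(hsv,(0,0,190),(180,60,255)),"red":mask(im,"blue",80,20)|dark}[k]
    m2=cv2.morphologyEx(blob(m2,pcx,rr),cv2.MORPH_OPEN,np.ones((3,3)))
    n,l,s,_=cv2.connectedComponentsWithStats(cv2.dilate(m2,np.ones((3,3))))
    i=1+np.argmax(s[1:,4]); m2=m2&np.uint8(255*(l==i))
    w=fit(C,m2,PART[k]); rc=cv2.minAreaRect(w); bx=cv2.boxPoints(rc); print("  part",np.round(rc[0],4),np.round(rc[1],4),"ang",round(rc[2],1),"centroid",w.mean(0).round(4))
    cv2.polylines(vis,[np.int32([proj(C,[*p,PART[k]]).round() for p in bx])],True,(0,255,0),1); vis[m2>0,1]=np.minimum(255,vis[m2>0,1]+60)
cv2.imwrite("pics/w0f.png",cv2.resize(vis[50:240,160:480],None,fx=2.5,fy=2.5))
E
```

```text
yellow circle [0.5364 0.2832] 0.0385 ell [0.5372 0.2834] [0.0691 0.0695]
  part [0.5475 0.2708] [0.0498 0.0244] ang 56.7 centroid [0.5434 0.2663]
blue circle [0.3957 0.2355] 0.0381 ell [0.3958 0.2358] [0.0727 0.0742]
  part [0.3915 0.235 ] [0.0272 0.049 ] ang 0.2 centroid [0.3952 0.2344]
red circle [0.4489 0.3016] 0.0377 ell [0.4487 0.3015] [0.0685 0.0693]
  part [0.4464 0.3015] [0.0513 0.0281] ang 26.7 centroid [0.4478 0.2987]
bare circle [0.3351 0.2961] 0.0355 ell [0.3329 0.2907] [0.014  0.0947]
```

View pics/w0f.png

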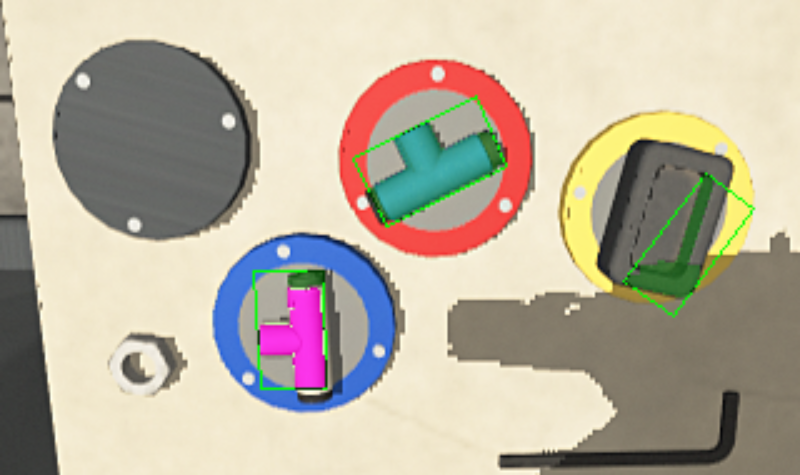

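Plates (x, y): yellow (0.537, 0.283), blue (0.396, 0.2355), red (0.449, 0.3015), bare about (0.339, 0.308). The white tee's centre is at about (0.392, 0.232) with its pinch along world x. The blue tee at (0.446, 0.3015) has its tube axis at 27°. The dark-mask fits for the housing and the bare plate failed, so I'll redo those later.

Call:
send_rows([
  {"xyz": [-0.15,-0.05,-0.1],"spin": 0,"hand": 0.06},
  {"xyz": [0,0,-0.18],"spin": 0,"hand": 0.06},
  {"xyz": [0,0,-0.1],"spin": 0,"hand": 0.06},
  {"xyz": [0,0,-0.1],"spin": 0,"hand": 0.06},
  {"xyz": [0,0,-0.1],"spin": 0,"hand": 0.06},
  {"xyz": [0,0,-0.05],"spin": 0,"hand": 0.06},
  {"xyz": [0,0,0],"spin": 0,"hand": 0.06},
])

```text
time: 5.28
ee_pos: [0.3922, 0.2326, 0.0297]
ee_rot: [[-0.005, 1.0, -0.002], [1.0, 0.005, -0.001], [-0.001, -0.002, -1.0]]
force: [-0.6, -0.5, 0.1]
opening: 0.0456
grip_force: 0.0
```

```bash
python3 - <<'E'
from h import *
o=manip.get_obs(); print(o["ee_pos"],o["opening"])
cv2.imwrite("pics/w1.png",snapshot("wrist")[:,:,::-1])
C=np.load("w0.npz"); C=(C["K"],C["R"],C["t"]); print(ray(C,(220.4,106),.012),ray(C,(426,137),.034),ray(C,(276,184.8),.02))
E
```

```text
[0.39218363 0.23258625 0.02967213] 0.04558111176915073
[[0.33903817 0.30861972]] [[0.5343756  0.28277321]] [[0.39120909 0.23206082]]
```

View pics/w1.png

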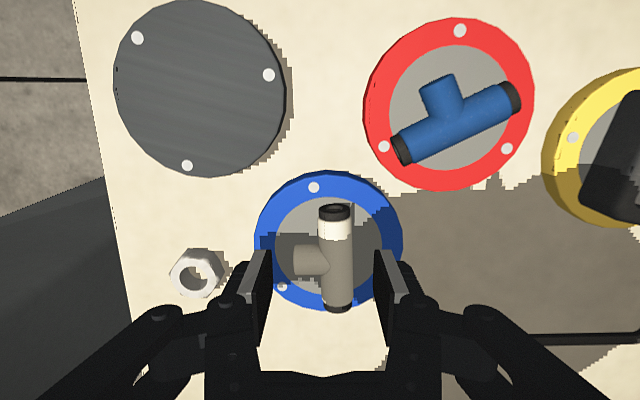

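The view shows the fingers straddling the tee in line with its branch at (318,260). I'll descend and close.

Call:
send_rows([
  {"xyz": [0,0,-0.045],"spin": 0,"hand": 0.06},
  {"xyz": [0,0,0],"spin": 0,"hand": -1},
  {"xyz": [0,0,0],"spin": 0,"hand": -1},
  {"xyz": [0,0,0],"spin": 0,"hand": -1},
  {"xyz": [0,0,0],"spin": 0,"hand": -1},
], force=40)

```text
time: 5.95
ee_pos: [0.3929, 0.2329, 0.017]
ee_rot: [[-0.006, 1.0, 0.0], [1.0, 0.006, 0.0], [0.0, 0.0, -1.0]]
force: [-0.9, -0.3, 0.5]
opening: 0.0265
grip_force: 39.2
```

Call:
send_rows([
  {"xyz": [0,0,0.1],"spin": 0,"hand": -1},
  {"xyz": [0,0,0.1],"spin": 0,"hand": -1},
  {"xyz": [-0.09,0.126,0],"spin": 0,"hand": -1},
  {"xyz": [-0.09,0.126,0],"spin": 0,"hand": -1},
  {"xyz": [0,0,0],"spin": 0,"hand": -1},
  {"xyz": [0,0,-0.1],"spin": 0,"hand": -1},
  {"xyz": [0,0,-0.06],"spin": 0,"hand": -1},
  {"xyz": [0,0,-0.02],"spin": 0,"hand": -1},
  {"xyz": [0,0,0],"spin": 0,"hand": -1},
])

```text
time: 7.08
ee_pos: [0.339, 0.3081, 0.0228]
ee_rot: [[-0.006, 1.0, -0.0], [1.0, 0.006, -0.0], [-0.0, -0.0, -1.0]]
force: [-0.1, 0.4, -0.2]
opening: 0.0268
grip_force: 39.3
```

Call:
send_rows([
  {"xyz": [0,0,-0.017],"spin": 0,"hand": -1},
  {"xyz": [0,0,0],"spin": 0,"hand": -1},
  {"xyz": [0,0,0],"spin": 0,"hand": -0.2},
  {"xyz": [0,0,0],"spin": 0,"hand": 0.06},
  {"xyz": [0,0,0],"spin": 0,"hand": 0.06},
  {"xyz": [0,0,0],"spin": 0,"hand": 0.06},
  {"xyz": [0,0,0.1],"spin": 0,"hand": 0.06},
  {"xyz": [0,0,0.2],"spin": 0,"hand": 0.06},
  {"xyz": [0,0,0.2],"spin": 0,"hand": 0.06},
])

```text
time: 8.2
ee_pos: [0.3383, 0.3082, 0.1692]
ee_rot: [[-0.007, 1.0, -0.001], [1.0, 0.007, -0.0], [-0.0, -0.001, -1.0]]
force: [1.9, 1.4, 0.4]
opening: 0.0454
grip_force: 0.0
```

Call:
send_rows([
  {"xyz": [0.12,-0.007,0],"spin": -0.352,"hand": 0.06},
  {"xyz": [0.12,-0.007,0],"spin": -0.352,"hand": 0.06},
  {"xyz": [0.12,-0.008,0],"spin": -0.352,"hand": 0.06},
  {"xyz": [0,0,0],"spin": -0.352,"hand": 0.06},
  {"xyz": [0,0,-0.1],"spin": -0.352,"hand": 0.06},
  {"xyz": [0,0,-0.1],"spin": -0.352,"hand": 0.06},
  {"xyz": [0,0,0],"spin": 0,"hand": 0.06},
])

```text
time: 9.07
ee_pos: [0.4452, 0.3007, 0.1055]
ee_rot: [[0.89, 0.455, -0.004], [0.455, -0.89, -0.003], [-0.005, 0.001, -1.0]]
force: [-0.3, -0.0, -0.7]
opening: 0.0452
grip_force: 0.0
```

```bash
python3 - <<'E'
from h import *
o=manip.get_obs(); C=cam("wrist"); im=snapshot("wrist"); print(o["ee_pos"],o["ee_rot"].round(3).tolist())
cv2.imwrite("pics/w2.png",im[:,:,::-1]); np.savez("w2.npz",K=C[0],R=C[1],t=C[2],im=im)
pc=tuple(int(x) for x in proj(C,[.449,.3015,.012]))
m=blob(mask(im,"blue",80,15)|cv2.inRange(cv2.cvtColor(im,cv2.COLOR_RGB2GRAY),0,45),pc,50); m=cv2.morphologyEx(m,cv2.MORPH_OPEN,np.ones((3,3)))
rc=cv2.minAreaRect(fit(C,m,.02)); print(pc,rc)
for k,x in dict(tcp=[*o["ee_pos"][:2],.02],white=[.339,.3085,.02],yel=[.537,.283,.012]).items(): print(k,proj(C,x).round())
E
```

```text
[0.44524564 0.30074396 0.1055478 ] [[0.89, 0.455, -0.004], [0.455, -0.89, -0.003], [-0.005, 0.001, -1.0]]
(325, 197) ((0.4457990229129791, 0.3020547330379486), (0.052961304783821106, 0.028125202283263206), 26.600168228149414)
tcp [324. 206.]
white [252. 318.]
yel [413.  94.]
```

View pics/w2.png

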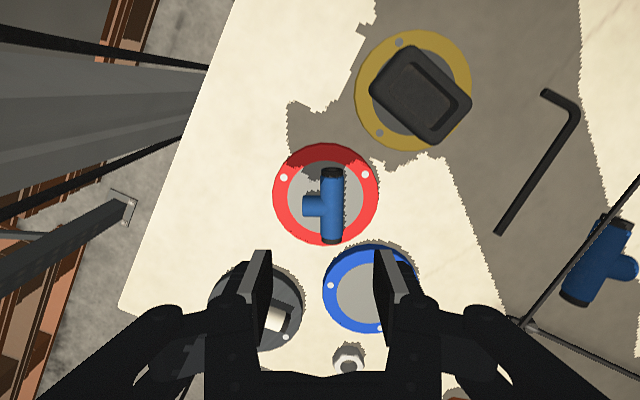

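The view shows the blue tee upright in the frame at (325,205), aligned with the fingers, and the white tee parked on the bare plate at (275,320).

Call:
send_rows([
  {"xyz": [0.002,0.004,-0.1],"spin": 0,"hand": 0.06},
  {"xyz": [0,0,-0.1],"spin": 0,"hand": 0.06},
  {"xyz": [0,0,-0.06],"spin": 0,"hand": 0.06},
  {"xyz": [0,0,-0.035],"spin": 0,"hand": 0.06},
  {"xyz": [0,0,0],"spin": 0,"hand": 0.06},
  {"xyz": [0,0,0],"spin": 0,"hand": -1},
  {"xyz": [0,0,0],"spin": 0,"hand": -1},
  {"xyz": [0,0,0],"spin": 0,"hand": -1},
  {"xyz": [0,0,0],"spin": 0,"hand": -1},
], force=40)

```text
time: 10.25
ee_pos: [0.4481, 0.3037, 0.0205]
ee_rot: [[0.891, 0.454, 0.002], [0.454, -0.891, 0.001], [0.002, -0.0, -1.0]]
force: [-1.2, -0.1, 6.5]
opening: 0.0256
grip_force: 39.3
```

Call:
send_rows([
  {"xyz": [0,0,0.1],"spin": 0,"hand": -1},
  {"xyz": [0,0,0.1],"spin": 0,"hand": -1},
  {"xyz": [0,0,0],"spin": 0,"hand": -1},
])

```text
time: 10.62
ee_pos: [0.449, 0.3043, 0.0821]
ee_rot: [[0.891, 0.454, 0.005], [0.454, -0.891, 0.003], [0.006, -0.0, -1.0]]
force: [0.7, -0.4, -0.3]
opening: 0.0256
grip_force: 39.2
```

```bash
python3 - <<'E'
from h import *
o=manip.get_obs(); print(o["ee_pos"],o["force"],o["opening"])
a=snapshot("wrist")[140:390,180:480]; b=snapshot("side")[130:240,340:470]; 
b=cv2.resize(b,(296,250),interpolation=cv2.INTER_CUBIC)
cv2.imwrite("pics/w3.png",np.hstack([a,b])[:,:,::-1])
E
```

```text
[0.44902643 0.30427603 0.08210742] [ 0.70521613 -0.42585861 -0.3290908 ] 0.025640662030708694
```

View pics/w3.png

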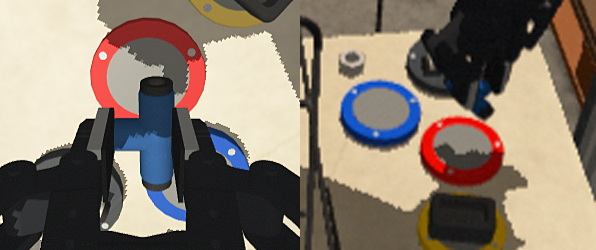

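The tee is held level between the pads and the red plate is now empty. Next I'll carry it to the blue plate.

Call:
send_rows([
  {"xyz": [-0.084,-0.112,0],"spin": 0,"hand": -1},
  {"xyz": [-0.084,-0.112,0],"spin": 0,"hand": -1},
  {"xyz": [0,0,-0.1],"spin": 0,"hand": -1},
  {"xyz": [0,0,-0.06],"spin": 0,"hand": -1},
  {"xyz": [0,0,-0.02],"spin": 0,"hand": -1},
  {"xyz": [0,0,0],"spin": 0,"hand": -1},
  {"xyz": [0,0,0],"spin": 0,"hand": -1},
])

```text
time: 11.6
ee_pos: [0.3973, 0.2362, 0.0257]
ee_rot: [[0.891, 0.454, 0.001], [0.454, -0.891, 0.001], [0.001, -0.0, -1.0]]
force: [-0.3, 1.0, 0.5]
opening: 0.0254
grip_force: 39.3
```

Call:
send_rows([
  {"xyz": [0,0,-0.01],"spin": 0,"hand": -1},
  {"xyz": [0,0,-0.006],"spin": 0,"hand": -1},
  {"xyz": [0,0,0],"spin": 0,"hand": -1},
])

```text
time: 11.98
ee_pos: [0.3972, 0.2359, 0.0206]
ee_rot: [[0.891, 0.454, 0.0], [0.454, -0.891, 0.0], [0.0, 0.0, -1.0]]
force: [-0.4, -0.6, 1.3]
opening: 0.0254
grip_force: 39.5
```

Call:
send_rows([
  {"xyz": [0,0,-0.002],"spin": 0,"hand": -0.3},
  {"xyz": [0,0,0],"spin": 0,"hand": 0.06},
  {"xyz": [0,0,0],"spin": 0,"hand": 0.06},
  {"xyz": [0,0,0.1],"spin": 0,"hand": 0.06},
  {"xyz": [0,0,0.2],"spin": 0,"hand": 0.3},
  {"xyz": [0.15,0.05,0.1],"spin": 0.31,"hand": 0.5},
  {"xyz": [0.15,0.05,0],"spin": 0.31,"hand": 0.5},
  {"xyz": [0.15,0.05,0],"spin": 0.31,"hand": 0.5},
  {"xyz": [0,0,0],"spin": 0.31,"hand": 0.5},
  {"xyz": [0,0,0],"spin": 0.31,"hand": 0.5},
])

```text
time: 13.22
ee_pos: [0.5321, 0.2809, 0.139]
ee_rot: [[0.279, 0.96, -0.001], [0.96, -0.279, 0.0], [-0.0, -0.001, -1.0]]
force: [0.7, -0.1, -0.0]
opening: 0.0642
grip_force: 0.0
```

```bash
python3 - <<'E'
from h import *
o=manip.get_obs(); C=cam("wrist"); im=snapshot("wrist"); print(o["ee_pos"],o["ee_rot"].round(3).tolist(),o["opening"])
cv2.imwrite("pics/w4.png",im[:,:,::-1]); np.savez("w4.npz",K=C[0],R=C[1],t=C[2],im=im)
for k,c in dict(y=(.537,.283),b=(.396,.2355),bare=(.339,.3085)).items(): print(k,proj(C,[*c,.012]).round())
E
```

```text
[0.53212459 0.28092103 0.1389556 ] [[0.279, 0.96, -0.001], [0.96, -0.279, 0.0], [-0.0, -0.001, -1.0]] 0.0642182735939027
y [327. 186.]
b [187. 280.]
bare [ 89. 222.]
```

View pics/w4.png

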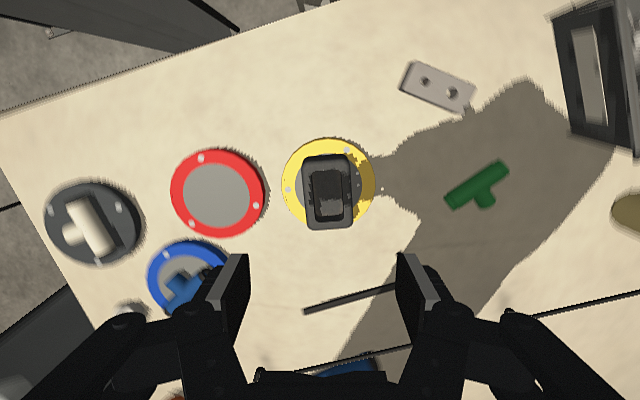

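The housing now sits square in the frame at about (329,191). The white tee on the bare plate and the blue tee on the blue plate are both flat.

```bash
python3 - <<'E'
from h import *
d=np.load("w4.npz"); C=(d["K"],d["R"],d["t"]); im=d["im"]
m=cv2.inRange(cv2.cvtColor(im,cv2.COLOR_RGB2HSV),(0,0,0),(180,140,85)); b=np.zeros_like(m); b[150:233,300:358]=255; m&=b
m=cv2.morphologyEx(m,cv2.MORPH_OPEN,np.ones((5,5)))
for z in(.02,.026,.034): print(z,cv2.minAreaRect(fit(C,m,z)))
m=blob(mask(im,"blue",80,15),(187,280),30); print(ray(C,[(328.5,191)],.026))
print("white px->", ray(C,[(88,224)],.02))
E
```

```text
0.02 ((0.5408056378364563, 0.2820872962474823), (0.05469236522912979, 0.03893056511878967), 78.43658447265625)
0.026 ((0.5411137342453003, 0.2837841510772705), (0.05343747138977051, 0.038037270307540894), 78.43647766113281)
0.034 ((0.5415245294570923, 0.2860468029975891), (0.05176427960395813, 0.03684627264738083), 78.43647003173828)
[[0.53762087 0.28294279]]
white px-> [[0.34406228 0.3085161 ]]
```

Call:
send_rows([
  {"xyz": [0.021,0.007,-0.1],"spin": 0,"hand": 0.3},
  {"xyz": [0,0,-0.1],"spin": 0,"hand": 0.3},
  {"xyz": [0,0,-0.1],"spin": 0,"hand": 0.3},
  {"xyz": [0,0,-0.06],"spin": 0,"hand": 0.3},
  {"xyz": [0,0,-0.03],"spin": 0,"hand": 0.3},
  {"xyz": [0,0,0],"spin": 0,"hand": -1},
  {"xyz": [0,0,0],"spin": 0,"hand": -1},
  {"xyz": [0,0,0],"spin": 0,"hand": -1},
  {"xyz": [0,0,0],"spin": 0,"hand": -1},
], force=40)

```text
time: 14.4
ee_pos: [0.5386, 0.2831, 0.0234]
ee_rot: [[0.284, 0.959, 0.001], [0.959, -0.284, 0.0], [0.001, 0.001, -1.0]]
force: [-0.2, -0.3, 2.0]
opening: 0.0345
grip_force: 39.8
```

Call:
send_rows([
  {"xyz": [0,0,0.1],"spin": 0,"hand": -1},
  {"xyz": [0,0,0.1],"spin": 0,"hand": -1},
  {"xyz": [-0.15,0.03,0],"spin": 0,"hand": -1},
  {"xyz": [-0.15,0.03,0],"spin": 0,"hand": -1},
  {"xyz": [0,0,-0.1],"spin": 0,"hand": -1},
  {"xyz": [0,0,-0.06],"spin": 0,"hand": -1},
  {"xyz": [0,0,-0.02],"spin": 0,"hand": -1},
  {"xyz": [0,0,0],"spin": 0,"hand": -1},
  {"xyz": [0,0,0],"spin": 0,"hand": -1},
])

```text
time: 15.52
ee_pos: [0.449, 0.3012, 0.0294]
ee_rot: [[0.284, 0.959, 0.001], [0.959, -0.284, 0.001], [0.001, 0.0, -1.0]]
force: [0.9, 0.4, -0.4]
opening: 0.0343
grip_force: 39.7
```

```bash
python3 - <<'E'
from h import *
o=manip.get_obs(); print(o["ee_pos"],o["force"],o["opening"])
cv2.imwrite("pics/w5.png",snapshot("wrist")[:,:,::-1])
E
```

```text
[0.4489793  0.30121283 0.0294102 ] [ 0.86812904  0.44653714 -0.44996799] 0.0342867081928782
```

View pics/w5.png

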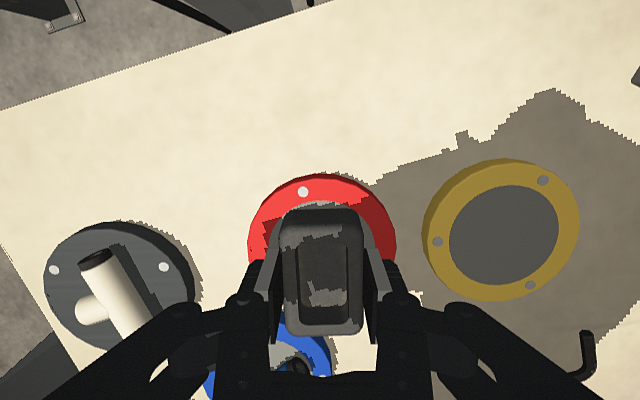

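The housing is held level above the red plate, and the yellow plate at (500,230) is empty. I'll lower it and release.

Call:
send_rows([
  {"xyz": [0,0,-0.012],"spin": 0,"hand": -1},
  {"xyz": [0,0,-0.007],"spin": 0,"hand": -1},
  {"xyz": [0,0,0],"spin": 0,"hand": -1},
])

```text
time: 15.95
ee_pos: [0.4484, 0.3009, 0.0233]
ee_rot: [[0.284, 0.959, 0.0], [0.959, -0.284, 0.0], [0.0, 0.0, -1.0]]
force: [-1.3, -1.3, 2.9]
opening: 0.0342
grip_force: 40.2
```

Call:
send_rows([
  {"xyz": [0,0,0],"spin": 0,"hand": 0},
  {"xyz": [0,0,0],"spin": 0,"hand": 0.3},
  {"xyz": [0,0,0],"spin": 0,"hand": 0.3},
  {"xyz": [0,0,0.1],"spin": 0,"hand": 0.3},
  {"xyz": [0,0,0.2],"spin": 0,"hand": 0.06},
  {"xyz": [-0.12,0.008,0],"spin": 0.27,"hand": 0.06},
  {"xyz": [-0.12,0.008,0],"spin": 0.27,"hand": 0.06},
  {"xyz": [-0.12,0.008,0],"spin": 0,"hand": 0.06},
  {"xyz": [0,0,0],"spin": 0,"hand": 0.06},
  {"xyz": [0,0,0],"spin": 0,"hand": 0.06},
])

```text
time: 17.2
ee_pos: [0.3409, 0.308, 0.1133]
ee_rot: [[0.005, 1.0, 0.001], [1.0, -0.005, 0.0], [0.0, 0.001, -1.0]]
force: [0.2, -0.5, -0.1]
opening: 0.0451
grip_force: 0.0
```

```bash
python3 - <<'E'
from h import *
o=manip.get_obs(); C=cam("wrist"); im=snapshot("wrist"); print(o["ee_pos"],o["ee_rot"].round(3).tolist())
cv2.imwrite("pics/w6.png",im[:,:,::-1])
p=proj(C,[.339,.3085,.02]); pc=tuple(int(x) for x in p); print(pc)
h=cv2.cvtColor(im,cv2.COLOR_RGB2HSV); m=blob(cv2.inRange(h,(0,0,150),(180,90,255)),pc,36); m=cv2.morphologyEx(m,cv2.MORPH_OPEN,np.ones((9,9)))
print(cv2.minAreaRect(fit(C,m,.02)))
E
```

```text
[0.34092106 0.30803669 0.11330602] [[0.005, 1.0, 0.001], [1.0, -0.005, 0.0], [0.0, 0.001, -1.0]]
(318, 202)
((0.33876973390579224, 0.3143956959247589), (0.02727421745657921, 0.026365259662270546), 89.66942596435547)
```

View pics/w6.png

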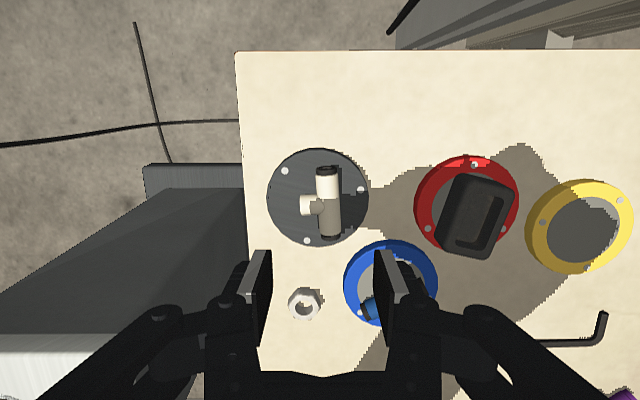

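The white tee is at (321,203), directly under the TCP.

Call:
send_rows([
  {"xyz": [0,0,-0.1],"spin": 0,"hand": 0.06},
  {"xyz": [0,0,-0.1],"spin": 0,"hand": 0.06},
  {"xyz": [0,0,-0.06],"spin": 0,"hand": 0.06},
  {"xyz": [0,0,-0.05],"spin": 0,"hand": 0.06},
  {"xyz": [0,0,0],"spin": 0,"hand": 0.06},
  {"xyz": [0,0,0],"spin": 0,"hand": -1},
  {"xyz": [0,0,0],"spin": 0,"hand": -1},
  {"xyz": [0,0,0],"spin": 0,"hand": -1},
  {"xyz": [0,0,0],"spin": 0,"hand": -1},
], force=40)

```text
time: 18.38
ee_pos: [0.3408, 0.3086, 0.0209]
ee_rot: [[0.005, 1.0, 0.001], [1.0, -0.005, 0.001], [0.001, 0.001, -1.0]]
force: [-2.0, -0.9, 5.9]
opening: 0.0259
grip_force: 39.5
```

Call:
send_rows([
  {"xyz": [0,0,0.1],"spin": 0,"hand": -1},
  {"xyz": [0,0,0.15],"spin": 0,"hand": -1},
  {"xyz": [0.164,-0.021,0],"spin": 0,"hand": -1},
  {"xyz": [0.164,-0.021,0],"spin": 0,"hand": -1},
  {"xyz": [0.163,-0.021,0],"spin": 0,"hand": -1},
  {"xyz": [0.163,-0.022,0],"spin": 0,"hand": -1},
  {"xyz": [0,0,-0.12],"spin": 0,"hand": -1},
  {"xyz": [0,0,-0.08],"spin": 0,"hand": -1},
  {"xyz": [0,0,-0.03],"spin": 0,"hand": -1},
  {"xyz": [0,0,0],"spin": 0,"hand": -1},
])

```text
time: 19.62
ee_pos: [0.5363, 0.2826, 0.0261]
ee_rot: [[0.005, 1.0, -0.0], [1.0, -0.005, -0.0], [-0.0, -0.0, -1.0]]
force: [-0.3, -0.1, 0.2]
opening: 0.0253
grip_force: 39.0
```

Call:
send_rows([
  {"xyz": [0,0,-0.01],"spin": 0,"hand": -1},
  {"xyz": [0,0,-0.007],"spin": 0,"hand": -1},
  {"xyz": [0,0,0],"spin": 0,"hand": -1},
])

```text
time: 20.0
ee_pos: [0.5366, 0.2827, 0.0213]
ee_rot: [[0.005, 1.0, 0.0], [1.0, -0.005, 0.0], [0.0, 0.0, -1.0]]
force: [-0.1, -1.1, -0.2]
opening: 0.0259
grip_force: 39.0
```

Call:
send_rows([
  {"xyz": [0,0,-0.003],"spin": 0,"hand": -1},
  {"xyz": [0,0,0],"spin": 0,"hand": -0.3},
  {"xyz": [0,0,0],"spin": 0,"hand": 0.06},
  {"xyz": [0,0,0],"spin": 0,"hand": 0.06},
  {"xyz": [0,0,0.1],"spin": 0,"hand": 0.06},
  {"xyz": [0,0,0.2],"spin": 0,"hand": 0.06},
  {"xyz": [-0.1,-0.06,0.18],"spin": 0,"hand": 0.06},
  {"xyz": [-0.12,-0.06,0.14],"spin": 0,"hand": 0.06},
  {"xyz": [-0.1,0,0],"spin": 0,"hand": 0.06},
  {"xyz": [0,0,0],"spin": 0,"hand": 0.06},
])

```text
time: 21.25
ee_pos: [0.4399, 0.2476, 0.2055]
ee_rot: [[0.003, 1.0, 0.002], [1.0, -0.003, -0.0], [-0.0, 0.002, -1.0]]
force: [1.3, 0.7, -0.1]
opening: 0.0452
grip_force: 0.0
```

```bash
python3 - <<'E'
from h import *
o=manip.get_obs(); C=cam("wrist"); im=snapshot("wrist"); print(o["ee_pos"],o["force"])
v=im[:,:,::-1].copy(); np.savez("w7.npz",K=C[0],R=C[1],t=C[2],im=im)
for c,z in (((.537,.283),.028),((.396,.2355),.028),((.449,.3015),.034)):
    for a,zz,col in((.015,z,(0,255,0)),(.038,.012,(255,0,255))):
        P=[proj(C,[c[0]+a*np.cos(t),c[1]+a*np.sin(t),zz]).round() for t in np.linspace(0,6.28,40)]; cv2.polylines(v,[np.int32(P)],True,col,1)
cv2.imwrite("pics/w7.png",cv2.resize(v[50:240,160:480],None,fx=2.5,fy=2.5))
E
```

```text
[0.43990984 0.24755993 0.20550408] [ 1.29313697  0.69105332 -0.05334286]
```

View pics/w7.png

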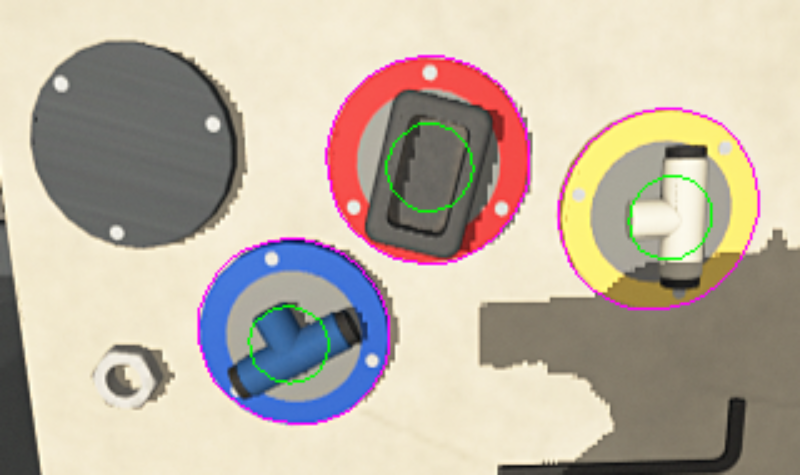

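The final view shows all three parts flat and within about 3 mm of their plate centres. Against the green 15 mm circles, the white tee is at (667,216), the blue tee at (291,341) and the housing at (429,175). The bare plate is empty, so I'm handing in.

```bash
python3 -c "
from station import close_job
print(close_job())"
```

```text
the job is handed in; nothing more can be done
None
```

The job is handed in: the white tee is on the yellow plate, the blue tee on the blue plate and the black housing on the red plate, each measured within about 3 mm of centre in the last wrist image, with the bare plate empty and about 21 s used; no verdict was returned.

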